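# Lay the carton down as a display step and set the cheese on it

### The arm

A 6-joint arm with a two-finger parallel gripper is mounted at the origin on the work surface. World frame = base frame: x ahead of the robot, y to its left, z up, the work surface at z = 0. Lengths are in m, angles in rad, forces in N, time in s.
With the tool pointing down it reaches from about 0.3 to 0.775 m from the base axis. Payload 14.6 kg.
Tool frame: the origin (TCP) lies at the very end of the fingers, on their centre line; the grasp point (between the pads) lies 19 mm behind it (robot.grasp_offset is the distance from the TCP to the grasp point, in m); z points along the fingers, x is the direction in which the jaws open and shut, and the axes are right-handed (so a half turn about z gives the same grasp; the last joint's range is limited). The gripper opens to 94 mm and grips with 3 to 60 N. Pads are 16 mm wide; open, the fingers measure 119 mm over their backs; the gripper's body (75 mm by 177 mm) begins 78 mm behind the grasp point.
Start: joints at [-1.367, 0.3, 1.521, -0, 1.321, -0.067], TCP at [0.147, -0.53, 0.205] pointing down, gripper open.
Joint ranges: [-3.03, 3.03], [-0.79, 2.21], [0.23, 2.52], [-1.04, 4.18], [0, 3.07], [-2.55, 2.55]. Speed limits (rad/s): [2.22, 2.22, 2.57, 3.14, 3.14, 3.14].

### API

Orientations are given as a rotation vector (axis times angle).
In Python, from bench import robot gives the robot as it stands. The module is installed in compiled form; this text tells all that it offers.
- The arm moves only by the tool arm_command, never from a script. Its argument "steps" is a list of rows, each an object of numbers: "claw": the finger opening in cm, from 0 to 9.4; "x", "y", "z": the shift along the world's x, y, z in cm; "roll": the turn about the world's z in rad. In form: [{"claw": .., "x": .., "y": .., "z": .., "roll": ..}, ...]. A call has exactly 10 rows; each row is the pose to reach, as a shift and turn from the pose measured when the call began; what a row does not reach only later rows make up. A row lasts 1/8 s, in which the tool goes at most 62.5 mm and 10.7 degrees, less where a joint would pass 70% of its speed; a pose out of reach is approached as far as the arm can. A call with a gripper value outside its range is refused whole. The fingers move at their own pace and stop on an object; "grip_force" is the grip in N (left out, the last holds). Time passes only in rows, so rows that repeat a pose let the fingers close, or fill a call up. It gives the time, the measured TCP pose, the force and the opening at its end, in the units of the state.
- robot.get_obs(): the state, without advancing time (a new reading comes with each control period).
- robot.camera(name): name is "scene" or "top"; returns a dict with "pixels" (420x560x3 uint8, red, green, blue), "z_map" (420x560 float32, m along the optical axis (not along the pixel's ray), 0 where there is no reading), "fov_y" (degrees; the focal length in pixels is half the picture's height over the tangent of half this angle, whatever the lens; pixels are square), "cx", "cy" (the principal point, pixels), "cam_to_world" (4x4, takes a point from camera to world coordinates). Camera axes: x right, y down, z forward; pixel columns grow to the right and rows downward; lengths in m; the calibration is good to about 2 mm. A picture is of the moment at which its call begins.
- robot.job_done(): hands the job in, once; it reports no verdict.
The state is a dict: "time": time; "q": joint angles; "qvel": joint speeds; "tau": joint torques, N m; "ee_pos": TCP position; "ee_rot": TCP orientation; "ft_force": force on the tool from outside, world axes, zero at the start; "torque": the same for the moment, N m; "width": finger opening in m.
Only numpy, scipy, OpenCV 4.12 (cv2) and the standard library are available. Lean on these libraries where they do the work, as an engineer would, in place of code of your own. Each camera call takes 0.05 s, during which the arm holds its last target. There are 200 camera calls.

### The job

On the market stall, tip the tall carton away from the robot so that it lies flat on its back on the display board, label up and roughly square to the board (push it near the top: the board's front edge stops its foot). Then set the yellow block of cheese flat on top of the laid carton, in the middle and lengthwise along it: put it down gently, do not let it drop. Don't knock the shelf above the board, and leave the other goods where they stand.

Things in the scene. Friction and masses are not known exactly. Their poses are not given: they have to be found in the camera images.
- stand: Fixed pale wooden display board, 260 mm (x) by 280 mm (y), 15 mm thick, on the table; the shelf over it goes with it. Origin: middle of its front edge (towards the robot) at table height; x points away from the robot across the board, y to the left, z up. Its front edge is a 15 mm step that blocks the carton's foot.
- overshelf: Fixed dark wooden shelf over the board. Origin: at table height under its centre, 65 mm behind the board's front edge; axes as the board's. 70 mm deep (x), 360 wide (y), underside 340 and top 358 mm above the table, jars on it to 405. Steel posts, 20 mm thick, at x +20, y +-165 mm. No room for an upright gripper below it: lean the tool 25 to 45 degrees and come in from the robot's side.
- carton: Closed cardboard carton standing 4 to 12 mm before the board, roughly square to it: 100 mm deep (x), 130 wide (y), 200 tall (z), 0.45 to 0.9 kg; too big to grip. Origin: centre of its underside; at the start x points away from the robot. White and green label on its -x side, back (+x) plain. Passes balance at 27 degrees, then falls on the board by itself; laid down, its z runs along the board's x.
- carton_front (a point): Centre of the carton's label face (100 mm above its underside, 50 mm before its middle); axes as the carton's. Once the carton is laid down this is the middle of its upper face, 115 mm above the table, usually 45 to 80 mm behind the board's front edge: where the cheese belongs.
- cheese: Block of yellow waxed cheese, 115 mm long (x), 56 mm wide (y), 50 mm high (z), 0.26 to 0.43 kg, flat on the table left or right of the carton. Origin: centre of its underside; z up. Grip it across its 56 mm width.
- round_cheese: Bystander: orange-brown round cheese, diameter 110 mm, 45 mm high, on the other side of the carton from the block. Origin: centre of its underside.
- mould_a: Bystander: white plastic cheese mould (cup), rim diameter 90 mm, 95 mm high. Origin: centre of its underside.
- mould_b: Bystander: the second white cheese mould, same as the first. Origin: centre of its underside.
- tub: Bystander: closed white tub, diameter 104 mm, 50 mm high. Origin: centre of its underside.
- honey: Bystander: amber honey jar, diameter 68 mm, 95 mm high. Origin: centre of its underside.
- bowl: Bystander: terracotta bowl, diameter 110 mm, 45 mm high. Origin: centre of its underside.
Not all that is in view belongs to the job. Leave any pink or red look-alike of the cheese alone.

How it is judged:
On the way:
1. the carton lies flat on its back on the board, label up, at rest (height (world z) of carton_front between 0.107 and 0.123 m and angle between carton's own z axis and vertical between 1.5 and 1.64 rad and x of carton_front in the frame of stand between 0.03 and 0.14 m and y of carton_front in the frame of stand between -0.06 and 0.06 m and angle between the z axis of carton and the x axis of stand, either way round below 0.26 rad and linear speed of carton below 0.02 m/s and angular speed of carton below 0.1 rad/s), for 0.2 s.
At the end, for the whole second after the job is handed in: Carton level on its back on the board (4 deg), label up, within 15 deg of square, label centre 30-140 mm behind the front edge and 60 mm of the midline; cheese flat on it, centred within 30 mm lengthwise and 25 mm sideways, within 12 deg of lengthwise; both at rest and released (all of step 1 and x of cheese in the frame of carton between -0.058 and -0.044 m and y of cheese in the frame of carton between -0.025 and 0.025 m and z of cheese in the frame of carton between 0.07 and 0.13 m and angle between the x axis of cheese and the z axis of carton, either way round below 0.21 rad and angle between cheese's own z axis and vertical below 0.08 rad and linear speed of cheese below 0.02 m/s); the robot touches nothing.
It fails at once if the shelf over the board or its posts are knocked (more than 8 N) (contact force between overshelf and anything else above 8 N).
It fails at once if the cheese is dropped (it falls free of the fingers faster than 0.5 m/s, a fall of more than about 13 mm) (linear speed of cheese above 0.5 m/s and contact force between cheese and the fingers below 0.1 N).
It fails at once if a bystander is moved by more than 30 mm or tipped over (distance of any of round_cheese, mould_a, mould_b, tub, honey, bowl from where it was at the start of the episode above 0.03 m or angle between any of round_cheese, mould_a, mould_b, tub, honey, bowl's own z axis and vertical above 0.35 rad).
It also fails if it takes over 58 s, if anything falls off the work surface, if the arm or the gripper's body presses on something with over 40 N, if the wrist force passes 120 N, or if a joint passes its speed limit or range.

## Working session

There is one attempt and no reset: what is moved stays moved. The work goes in short steps, Python scripts to look and compute and a tool call to move; the robot and the scene stay as the last step left them, time stands still between calls to the robot, and variables do not carry over. Pictures are saved under pics/ and viewed, about 8 in all and at most 12, crops included, and the job is handed in when it is done.

Besides the shell and the picture viewer there is one more tool, called after ">>>" as name(argument=value, ...), one argument or row to a line, values as JSON. arm_command: Moves the arm, as the interface text tells. Its arguments: {"type":"object","properties":{"steps":{"type":"array"},"grip_force":{"type":"number"}},"required":["steps"]}

```bash
mkdir -p pics; cat > h.py <<'E'
import numpy as np, cv2
from bench import robot
def cam(n):
    c=robot.camera(n); p=c["pixels"]; f=210/np.tan(np.radians(c["fov_y"])/2)
    z=c["z_map"]; v,u=np.mgrid[:420,:560]
    P=np.stack([(u-c["cx"])/f*z,(v-c["cy"])/f*z,z,np.ones_like(z)],-1)@np.array(c["cam_to_world"]).T
    P=P[...,:3]; P[z==0]=np.nan
    return c,p,P,f
def save(p,n,s=1.4): cv2.imwrite(n,cv2.resize(np.ascontiguousarray(p[...,::-1]),None,fx=s,fy=s))
E
python3 - <<'E'
from h import *
for n in("scene","top"):
    c,p,P,f=cam(n); save(p,f"pics/{n}0.png"); np.savez(f"{n}0.npz",p=p,P=P)
    print(n,f,c["cx"],c["cy"],np.round(c["cam_to_world"],3).tolist(), np.isnan(P[...,0]).mean())
o=robot.get_obs(); print({k:np.round(v,3).tolist() for k,v in o.items()}); print([a for a in dir(robot) if a[0]!='_'])
E
```

```text
scene 391.1552074499221 275.2200321289624 217.32087927729515 [[0.864, 0.428, -0.266, 0.813], [0.503, -0.73, 0.463, -0.547], [0.004, -0.534, -0.846, 1.063], [0.0, 0.0, 0.0, 1.0]] 0.0038520408163265304
top 542.8525799939156 274.3978180191631 208.49406505180232 [[0.007, -0.983, 0.185, 0.235], [-1.0, -0.006, 0.002, -0.008], [-0.001, -0.185, -0.983, 1.572], [0.0, 0.0, 0.0, 1.0]] 0.003945578231292517
{'time': 0.1, 'q': [-1.367, 0.3, 1.522, 0.0, 1.321, -0.067], 'qvel': [0.0, -0.001, -0.003, -0.001, 0.0, -0.001], 'tau': [0.001, -53.264, -35.329, 0.071, 0.023, -0.0], 'ee_pos': [0.147, -0.53, 0.205], 'ee_rot': [-2.5, 1.901, 0.001], 'ft_force': [0.614, -0.561, 0.218], 'torque': [0.046, -0.036, 0.005], 'width': 0.094}
['IKError', 'camera', 'get_obs', 'grasp_offset', 'job_done']
```

View pics/scene0.png

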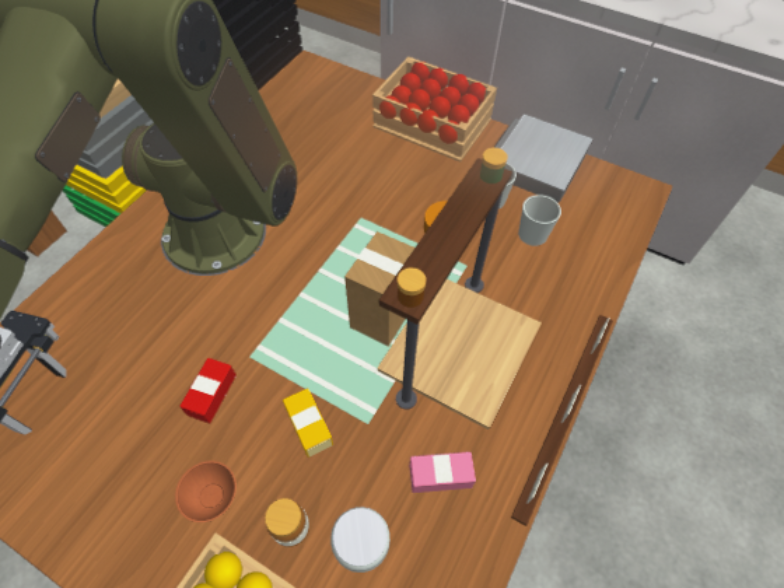

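View pics/top0.png

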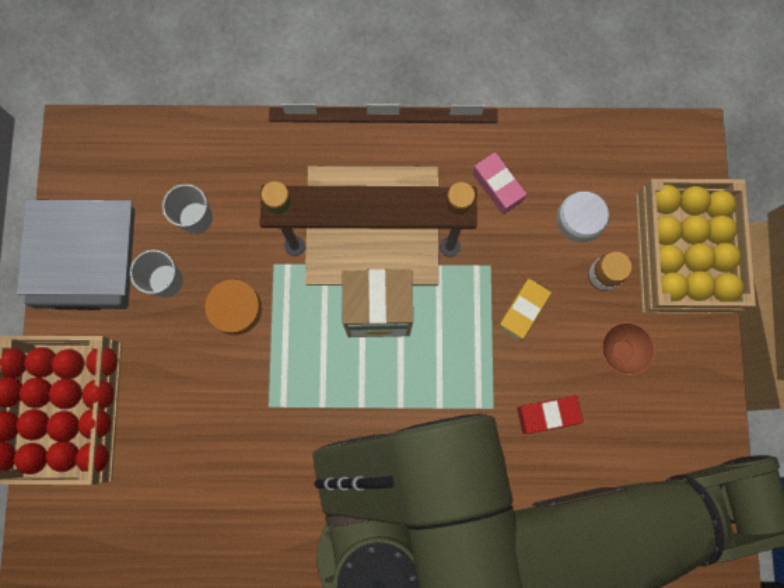

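The scene view shows the carton at (380,295), the yellow cheese at (307,420) right of it, and the shelf over the board. In the top view, the cheese is at (525,308), the carton top at (377,293), the round cheese at (232,306) and the shelf at (368,207). Next I measure them.

```bash
python3 - <<'E'
from h import *
def rect(m,P,name):
    q=P[m][:,:2].astype(np.float32)
    (c,s,a)=cv2.minAreaRect(q); print(name,m.sum(),"c",np.round(c,4),"med",np.round(np.median(q,0),4),"size",np.round(s,3),"ang",round(a,1),"z",np.round(np.nanmedian(P[m][:,2]),4))
def big(m):
    m=cv2.morphologyEx(m.astype(np.uint8),cv2.MORPH_OPEN,np.ones((3,3)))
    n,l,st,ce=cv2.connectedComponentsWithStats(m); k=1+np.argmax(st[1:,4]); return l==k
for n in("top","scene"):
    d=np.load(n+"0.npz"); p,P=d["p"],d["P"]; x,y,z=P[...,0],P[...,1],P[...,2]
    h=cv2.cvtColor(p,cv2.COLOR_RGB2HSV)
    yl=(h[...,0]>19)&(h[...,0]<32)&(h[...,1]>170)&(h[...,2]>90)&(z<.07)&(y>-.45)&(y<-.1)
    yb=cv2.morphologyEx(yl.astype(np.uint8),cv2.MORPH_CLOSE,np.ones((25,25)))>0
    rect(big(yb&(z>.045)&(z<.056)),P,n+" cheese top")
    cen=(abs(y)<.2)&(x>.3)
    rect(big((z>.19)&(z<.21)&cen&(abs(y)<.15)),P,n+" carton top")
    bd=big((z>.011)&(z<.019)&cen&(h[...,1]>40)); rect(bd,P,n+" board")
    q=P[bd]; 
    rect(big((z>.35)&(z<.366)&(abs(y)<.25)&(x>.5)),P,n+" shelf")
    rect(big((z>.037)&(z<.052)&(y>.15)&(y<.4)&(x>.3)&(x<.6)),P,n+" round")
# board front edge from top view
    for yy in(-.12,-.1,-.09,.09,.1,.12):
        s=bd&(abs(y-yy)<.004)
        if s.sum()>5: print("  front edge y",yy,round(float(np.nanpercentile(x[s],1)),4), "back",round(float(np.nanpercentile(x[s],99)),4))
    s=bd&(x>.8) 
    # gripper/wrist extents
    g=(x<.4)&(y<-.35)&(z>.15)
    for zz in np.arange(.2,.6,.03):
        s=g&(abs(z-zz)<.015)
        if s.sum()>5: print("  grip z",round(zz,2),s.sum(),"x",np.round(np.nanpercentile(x[s],[1,99]),3),"y",np.round(np.nanpercentile(y[s],[1,99]),3))
E
```

```text
top cheese top 249 c [ 0.5095 -0.2957] med [ 0.5105 -0.2922] size [0.047 0.079] ang 43.0 z 0.0499
top carton top 1945 c [0.4867 0.0078] med [0.4861 0.008 ] size [0.102 0.13 ] ang 1.4 z 0.1991
top board 77 c [0.6479 0.1415] med [0.6481 0.139 ] size [0.042 0.029] ang 67.3 z 0.0144
top shelf 3835 c [0.6092 0.0215] med [0.6044 0.0214] size [0.072 0.36 ] ang 0.4 z 0.3572
top round 1076 c [0.4923 0.3055] med [0.4931 0.3053] size [0.106 0.109] ang 89.7 z 0.0442
  grip z 0.41 15 x [0.111 0.167] y [-0.526 -0.5  ]
  grip z 0.44 89 x [0.101 0.197] y [-0.509 -0.474]
  grip z 0.47 316 x [0.099 0.211] y [-0.547 -0.429]
  grip z 0.5 1866 x [0.097 0.207] y [-0.551 -0.404]
  grip z 0.53 1392 x [0.072 0.198] y [-0.533 -0.365]
  grip z 0.56 1858 x [0.057 0.172] y [-0.449 -0.353]
  grip z 0.59 730 x [0.06  0.153] y [-0.386 -0.35 ]
scene cheese top 776 c [ 0.4921 -0.2927] med [ 0.493  -0.2946] size [0.056 0.117] ang 57.6 z 0.049
scene carton top 1215 c [0.4807 0.0068] med [0.4819 0.0026] size [0.087 0.131] ang 0.5 z 0.199
scene board 5081 c [0.6886 0.0217] med [0.7045 0.0203] size [0.235 0.282] ang 0.4 z
[... 390 characters left out ...]
nt edge y 0.12 0.5734 back 0.802
  grip z 0.2 32 x [0.13  0.174] y [-0.584 -0.47 ]
  grip z 0.23 138 x [0.129 0.174] y [-0.587 -0.47 ]
  grip z 0.26 156 x [0.13  0.174] y [-0.587 -0.469]
  grip z 0.29 41 x [0.126 0.168] y [-0.542 -0.446]
  grip z 0.32 476 x [0.147 0.197] y [-0.579 -0.439]
  grip z 0.35 829 x [0.098 0.176] y [-0.54  -0.439]
  grip z 0.38 144 x [0.154 0.181] y [-0.518 -0.483]
  grip z 0.44 33 x [0.186 0.195] y [-0.481 -0.45 ]
  grip z 0.47 364 x [0.166 0.193] y [-0.47 -0.38]
  grip z 0.5 560 x [0.167 0.188] y [-0.444 -0.352]
  grip z 0.53 556 x [0.17  0.184] y [-0.418 -0.351]
  grip z 0.56 367 x [0.154 0.174] y [-0.387 -0.35 ]
  grip z 0.59 14 x [0.15  0.157] y [-0.356 -0.35 ]
```

>>> arm_command(
  steps=[
    {"claw": 9.4, "x": 2.5, "y": 5.4, "z": 0, "roll": -0.1},
    {"claw": 9.4, "x": 5, "y": 10.8, "z": 0, "roll": -0.2},
    {"claw": 9.4, "x": 7.5, "y": 16.2, "z": 0, "roll": -0.27},
    {"claw": 9.4, "x": 10, "y": 21.6, "z": 0, "roll": -0.27},
    {"claw": 9.4, "x": 12.5, "y": 27, "z": 0, "roll": -0.27},
    {"claw": 9.4, "x": 15, "y": 32.4, "z": 0, "roll": -0.27},
    {"claw": 9.4, "x": 17.5, "y": 37.8, "z": 0, "roll": -0.27},
    {"claw": 9.4, "x": 20, "y": 43.2, "z": -1, "roll": -0.27},
    {"claw": 9.4, "x": 22.5, "y": 48.6, "z": -2, "roll": -0.27},
    {"claw": 9.4, "x": 24.8, "y": 54, "z": -3, "roll": -0.27},
  ],
)

```text
time: 1.35
ee_pos: [0.3955, 0.0123, 0.1747]
ee_rot: [-2.222, 2.22, 0.0]
ft_force: [0.4, -1.1, 0.0]
width: 0.0941
```

```bash
python3 - <<'E'
from h import *
o=robot.get_obs(); t=o["ee_pos"]; print(np.round(o["q"],3),np.round(t,4))
for n in("top","scene"):
    c,p,P,f=cam(n); x,y,z=P[...,0],P[...,1],P[...,2]
    if n=="scene": save(p,"pics/s1.png")
    g=(x<.535)&(abs(y-t[1])<.14)&(z>.215)
    for zz in np.arange(.22,.62,.03):
        s=g&(abs(z-zz)<.015)
        if s.sum()>5: print(n,"h over tcp",round(zz-t[2],3),s.sum(),"dx",np.round(np.nanpercentile(x[s],[1,99])-t[0],3),"dy",np.round(np.nanpercentile(y[s],[1,99])-t[1],3))
E
```

```text
[-6.200e-02 -2.000e-02  1.961e+00  1.000e-03  1.200e+00  1.507e+00] [0.3955 0.0123 0.1747]
top h over tcp 0.045 55 dx [-0.339 -0.312] dy [-0.126  0.131]
top h over tcp 0.075 248 dx [-0.354 -0.311] dy [-0.127  0.138]
top h over tcp 0.105 594 dx [-0.399 -0.022] dy [-0.125  0.133]
top h over tcp 0.135 796 dx [-0.396  0.033] dy [-0.088  0.133]
top h over tcp 0.165 25 dx [-0.317 -0.033] dy [0.028 0.138]
top h over tcp 0.195 110 dx [-0.318 -0.025] dy [-0.018  0.138]
top h over tcp 0.225 64 dx [-0.32  -0.022] dy [-0.022  0.139]
top h over tcp 0.255 72 dx [-0.322  0.03 ] dy [-0.04   0.139]
top h over tcp 0.285 825 dx [-0.323  0.038] dy [-0.059  0.135]
top h over tcp 0.315 1452 dx [-0.327  0.024] dy [-0.055  0.131]
top h over tcp 0.345 1223 dx [-0.342 -0.052] dy [-0.05   0.133]
top h over tcp 0.375 1829 dx [-0.332 -0.081] dy [-0.05  0.13]
top h over tcp 0.405 2471 dx [-0.328 -0.142] dy [-0.052  0.129]
top h over tcp 0.435 2827 dx [-0.329 -0.199] dy [-0.049  0.127]
scene h over tcp 0.045 591 dx [-0.453  0.012] dy [-0.129  0.135]
scene h over tcp 0.075 1035 dx [-0.449  0.005] dy [-0.128  0.133]
scene h over tcp 0.105 1784 dx [-0.446  0.036] dy [-0.125  0.122]
scene h over tcp 0.135 2469 dx [-0.455  0.036] dy [-0.083  0.11 ]
scene h over tcp 0.165 217 dx [-0.454  0.037] dy [-0.012  0.112]
scene h over tcp 0.195 272 dx [-0.451  0.04 ] dy [-0.032  0.11 ]
scene h over tcp 0.225 203 dx [-0.008  0.038] dy [-0.053  0.026]
scene h over tcp 0.255 495 dx [-0.085  0.044] dy [-0.057  0.053]
scene h over tcp 0.285 1380 dx [-0.108  0.042] dy [-0.056  0.054]
scene h over tcp 0.315 1629 dx [-0.172  0.023] dy [-0.051  0.059]
scene h over tcp 0.345 1432 dx [-0.233 -0.056] dy [-0.052  0.06 ]
scene h over tcp 0.375 1809 dx [-0.298 -0.079] dy [-0.053  0.057]
scene h over tcp 0.405 2144 dx [-0.402 -0.142] dy [-0.056  0.081]
scene h over tcp 0.435 1449 dx [-0.39  -0.198] dy [-0.058  0.052]
```

View pics/s1.png

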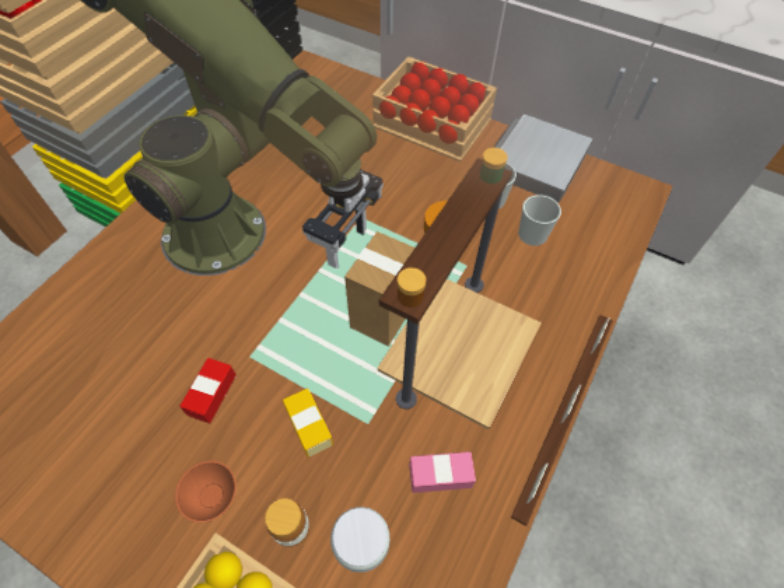

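The gripper waits in front of the carton top (365,250), and its body and wrist reach at most 44 mm ahead of the TCP. That means I can push to about x=0.522 without meeting the shelf, whose front edge is at x≈0.575.

>>> arm_command(
  steps=[
    {"claw": 9.4, "x": 1.5, "y": -0.3, "z": -0.3, "roll": 0},
    {"claw": 9.4, "x": 3, "y": -0.3, "z": -0.3, "roll": 0},
    {"claw": 9.4, "x": 4.5, "y": -0.3, "z": -0.3, "roll": 0},
    {"claw": 9.4, "x": 6, "y": -0.3, "z": -0.3, "roll": 0},
    {"claw": 9.4, "x": 7.5, "y": -0.3, "z": -0.3, "roll": 0},
    {"claw": 9.4, "x": 9, "y": -0.3, "z": -0.3, "roll": 0},
    {"claw": 9.4, "x": 10.3, "y": -0.3, "z": -0.3, "roll": 0},
    {"claw": 9.4, "x": 11.5, "y": -0.3, "z": -0.3, "roll": 0},
    {"claw": 9.4, "x": 12.5, "y": -0.3, "z": -0.3, "roll": 0},
    {"claw": 9.4, "x": 12.5, "y": -0.3, "z": -0.3, "roll": 0},
  ],
)

```text
time: 2.7
ee_pos: [0.5208, 0.0114, 0.1706]
ee_rot: [2.229, -2.214, -0.004]
ft_force: [-0.1, -0.2, 0.0]
width: 0.0941
```

```bash
python3 - <<'E'
from h import *
c,p,P,f=cam("scene"); save(p,"pics/s2.png")
E
```

```text
(no output)
```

View pics/s2.png

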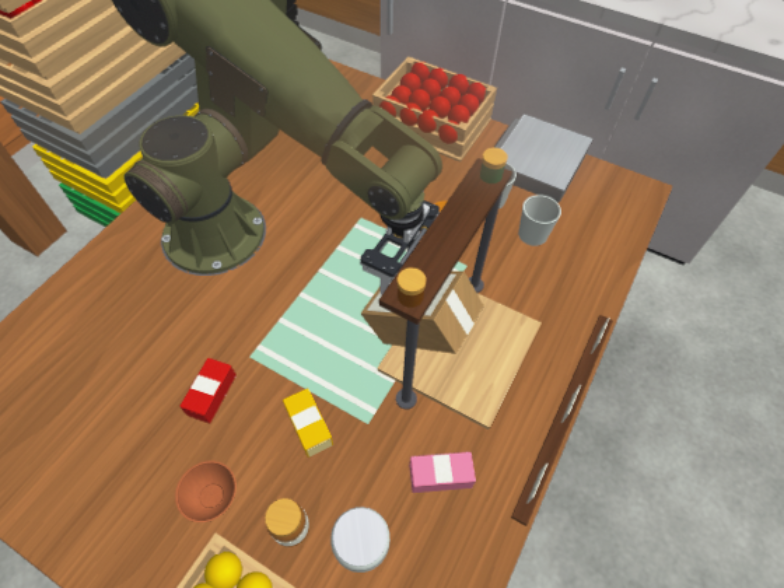

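The carton has gone over and lies or is falling at (425,310). I'll retreat and measure.

>>> arm_command(
  steps=[
    {"claw": 9.4, "x": -4, "y": 0, "z": 0, "roll": 0},
    {"claw": 9.4, "x": -8, "y": 0, "z": 0, "roll": 0},
    {"claw": 9.4, "x": -11, "y": -4, "z": 2, "roll": 0},
    {"claw": 9.4, "x": -12, "y": -9, "z": 4, "roll": -0.1},
    {"claw": 9.4, "x": -12, "y": -14, "z": 4, "roll": -0.2},
    {"claw": 9.4, "x": -12, "y": -19, "z": 4, "roll": -0.3},
    {"claw": 9.4, "x": -12, "y": -24, "z": 4, "roll": -0.4},
    {"claw": 9.4, "x": -12, "y": -28, "z": 4, "roll": -0.5},
    {"claw": 9.4, "x": -12, "y": -30, "z": 4, "roll": -0.56},
    {"claw": 9.4, "x": -12, "y": -30, "z": 4, "roll": -0.56},
  ],
)

```text
time: 4.0
ee_pos: [0.4002, -0.2888, 0.2105]
ee_rot: [-1.529, 2.744, 0.005]
ft_force: [-0.3, 0.2, -1.0]
width: 0.0942
```

```bash
cat > m.py <<'E'
from h import *
def rect(m,P,name):
    q=P[m][:,:2].astype(np.float32)
    (c,s,a)=cv2.minAreaRect(q); print(name,m.sum(),"c",np.round(c,4),"med",np.round(np.median(q,0),4),"size",np.round(s,3),"ang",round(a,1),"z",np.round(np.nanpercentile(P[m][:,2],[5,50,95]),4),"x",np.round(np.percentile(q[:,0],[1,99]),4),"y",np.round(np.percentile(q[:,1],[1,99]),4))
def big(m):
    m=cv2.morphologyEx(m.astype(np.uint8),cv2.MORPH_OPEN,np.ones((3,3)))
    n,l,st,ce=cv2.connectedComponentsWithStats(m); k=1+np.argmax(st[1:,4]); return l==k
E
python3 - <<'E'
from m import *
for n in("scene","top"):
    c,p,P,f=cam(n); x,y,z=P[...,0],P[...,1],P[...,2]; save(p,f"pics/{n}3.png")
    h=cv2.cvtColor(p,cv2.COLOR_RGB2HSV)
    rect(big((z>.105)&(z<.125)&(x>.46)&(x<.85)&(abs(y-.01)<.1)),P,n+" carton upper")
    rect(big((z>.04)&(z<.058)&(x>.4)&(x<.6)&(y<-.2)&(y>-.38)),P,n+" cheese top")
    m=big((z>.035)&(z<.058)&(x>.4)&(x<.6)&(y<-.2)&(y>-.38)); s=P[m&(z>.047)]; d=s[:,:2]-s[:,:2].mean(0); 
    w,V=np.linalg.eigh(np.cov(d.T)); print("pca long",np.degrees(np.arctan2(V[1,1],V[0,1])),s.mean(0))
E
```

```text
scene carton upper 1722 c [0.654  0.0092] med [0.6559 0.0052] size [0.12  0.132] ang 0.3 z [0.1113 0.1147 0.1178] x [0.5955 0.713 ] y [-0.0557  0.0724]
scene cheese top 842 c [ 0.4926 -0.2932] med [ 0.4958 -0.2952] size [0.056 0.117] ang 57.6 z [0.0452 0.049  0.0523] x [0.4379 0.5485] y [-0.3397 -0.2474]
pca long 147.1674875421537 [ 0.49425508 -0.29463843  0.04956238]
top carton upper 2088 c [0.5757 0.0102] med [0.5745 0.0099] size [0.129 0.128] ang 0.1 z [0.1094 0.1147 0.1198] x [0.5132 0.6375] y [-0.0536  0.0732]
top cheese top 129 c [ 0.5302 -0.3114] med [ 0.5306 -0.3134] size [0.045 0.03 ] ang 56.5 z [0.0434 0.0489 0.0554] x [0.5108 0.5486] y [-0.335  -0.2932]
pca long 50.81407267859236 [ 0.5308778  -0.31267139  0.05066742]
```

View pics/scene3.png

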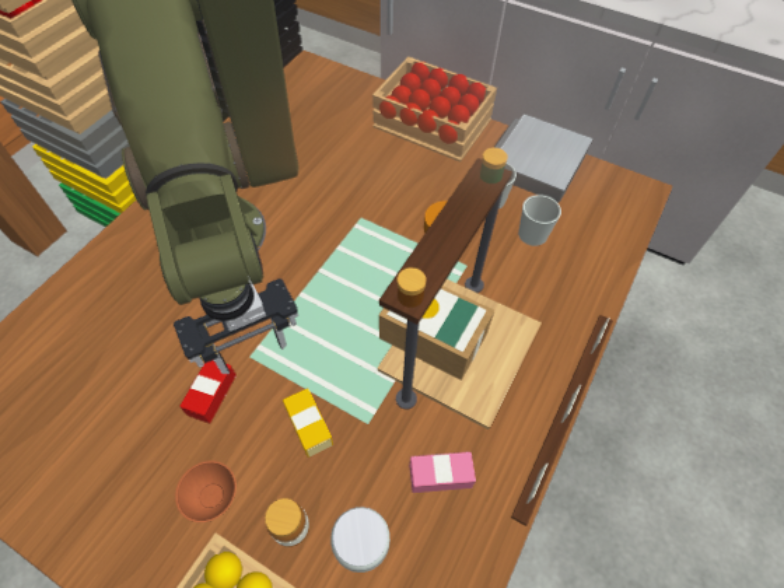

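The carton lies flat: upper face z=0.115, x 0.513–0.713, y≈0.010, aligned to within 1° and about 68 mm behind the board edge. The upright gripper cannot reach under the shelf. So I'll grip the cheese 25 mm off centre, set it on the front half of the carton, and slide it into the middle. The cheese is at (307,420).

>>> arm_command(
  steps=[
    {"claw": 9.4, "x": 4, "y": 0.8, "z": -2, "roll": -0.012},
    {"claw": 9.4, "x": 7.2, "y": 0.8, "z": -5, "roll": -0.012},
    {"claw": 9.4, "x": 7.2, "y": 0.8, "z": -9, "roll": -0.012},
    {"claw": 9.4, "x": 7.2, "y": 0.8, "z": -13, "roll": -0.012},
    {"claw": 9.4, "x": 7.2, "y": 0.8, "z": -16.5, "roll": -0.012},
    {"claw": 9.4, "x": 7.2, "y": 0.8, "z": -18.7, "roll": -0.012},
    {"claw": 9.4, "x": 7.2, "y": 0.8, "z": -19.6, "roll": -0.012},
    {"claw": 9.4, "x": 7.2, "y": 0.8, "z": -19.6, "roll": -0.012},
    {"claw": 5, "x": 7.2, "y": 0.8, "z": -19.6, "roll": -0.012},
    {"claw": 5, "x": 7.2, "y": 0.8, "z": -19.6, "roll": -0.012},
  ],
  grip_force=45,
)

```text
time: 5.35
ee_pos: [0.4729, -0.2798, 0.0155]
ee_rot: [-1.516, 2.75, 0.003]
ft_force: [0.5, 0.7, 0.1]
width: 0.0773
```

>>> arm_command(
  steps=[
    {"claw": 4.5, "x": 0, "y": 0, "z": 0, "roll": 0},
    {"claw": 4.5, "x": 0, "y": 0, "z": 0, "roll": 0},
    {"claw": 4.5, "x": 0, "y": 0, "z": 0, "roll": 0},
    {"claw": 4.5, "x": 0, "y": 0, "z": 0, "roll": 0},
    {"claw": 4.5, "x": 0, "y": 0, "z": 0, "roll": 0},
    {"claw": 4.5, "x": 0, "y": 0, "z": 1, "roll": 0},
    {"claw": 4.5, "x": 0, "y": 0, "z": 3, "roll": 0},
    {"claw": 4.5, "x": 0, "y": 0, "z": 6, "roll": 0},
    {"claw": 4.5, "x": -2, "y": 0, "z": 9, "roll": 0},
    {"claw": 4.5, "x": -4, "y": 0, "z": 12, "roll": 0},
  ],
)

```text
time: 6.6
ee_pos: [0.4322, -0.2792, 0.1364]
ee_rot: [-1.517, 2.75, 0.004]
ft_force: [0.2, -0.2, -3.6]
width: 0.0554
```

>>> arm_command(
  steps=[
    {"claw": 4.5, "x": -1.2, "y": 3, "z": 2, "roll": 0.08},
    {"claw": 4.5, "x": -1.2, "y": 7, "z": 3, "roll": 0.18},
    {"claw": 4.5, "x": -1.2, "y": 11, "z": 3, "roll": 0.28},
    {"claw": 4.5, "x": -1.2, "y": 15, "z": 3, "roll": 0.38},
    {"claw": 4.5, "x": -1.2, "y": 19, "z": 3, "roll": 0.48},
    {"claw": 4.5, "x": -1.2, "y": 23, "z": 3, "roll": 0.563},
    {"claw": 4.5, "x": -1.2, "y": 26, "z": 3, "roll": 0.563},
    {"claw": 4.5, "x": -1.2, "y": 28, "z": 3, "roll": 0.563},
    {"claw": 4.5, "x": -1.2, "y": 28.9, "z": 3, "roll": 0.563},
    {"claw": 4.5, "x": -1.2, "y": 28.9, "z": 3, "roll": 0.563},
  ],
)

```text
time: 7.85
ee_pos: [0.4201, 0.0099, 0.1664]
ee_rot: [-2.222, 2.22, 0.005]
ft_force: [0.7, -0.3, -4.4]
width: 0.0557
```

```bash
python3 - <<'E'
from m import *
o=robot.get_obs(); t=o["ee_pos"]; print(np.round(t,4), np.round(o["q"],3))
for n in("scene","top"):
    c,p,P,f=cam(n); x,y,z=P[...,0],P[...,1],P[...,2]; save(p,f"pics/{n}4.png")
    h=cv2.cvtColor(p,cv2.COLOR_RGB2HSV)
    yl=(h[...,0]>19)&(h[...,0]<32)&(h[...,1]>170)&(h[...,2]>50)&(z<.25)&(z>.13)&(abs(y)<.1)
    if yl.sum()>30:
        rect(big(yl),P,n+" cheese"); m=big(yl)
        tm=m&(z>.185); A=np.c_[P[tm][:,:2],np.ones(tm.sum())]
        print(tm.sum(), "plane slope",np.linalg.lstsq(A,P[tm][:,2],rcond=None)[0] if tm.sum()>20 else None)
E
```

```text
[0.4201 0.0099 0.1664] [-0.065  0.049  1.912  0.002  1.183  1.504]
scene cheese 409 c [0.4667 0.0079] med [ 0.4755 -0.0129] size [0.056 0.069] ang 89.2 z [0.1627 0.1978 0.2015] x [0.4326 0.5002] y [-0.0194  0.0339]
294 plane slope [0.05396334 0.10982962 0.17181737]
```

View pics/scene4.png

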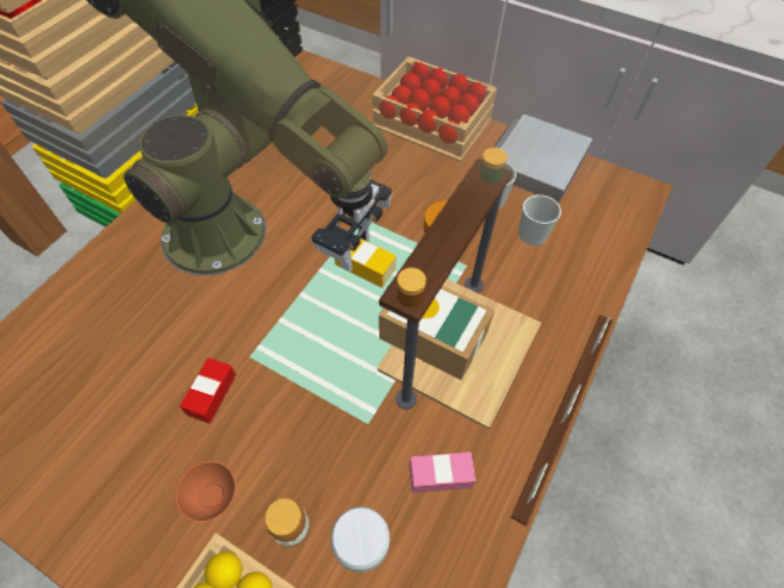

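The cheese is held level at (368,262), lengthwise, with its front end at x≈0.50. Next I move in and lower it.

>>> arm_command(
  steps=[
    {"claw": 4.5, "x": 2, "y": 0, "z": 0, "roll": 0},
    {"claw": 4.5, "x": 4, "y": 0, "z": 0, "roll": 0},
    {"claw": 4.5, "x": 6, "y": 0, "z": 0, "roll": 0},
    {"claw": 4.5, "x": 8, "y": 0, "z": 0, "roll": 0},
    {"claw": 4.5, "x": 9.6, "y": 0, "z": 0, "roll": 0},
    {"claw": 4.5, "x": 10.5, "y": 0, "z": 0, "roll": 0},
    {"claw": 4.5, "x": 10.5, "y": 0, "z": -1, "roll": 0},
    {"claw": 4.5, "x": 10.5, "y": 0, "z": -2, "roll": 0},
    {"claw": 4.5, "x": 10.5, "y": 0, "z": -2.7, "roll": 0},
    {"claw": 4.5, "x": 10.5, "y": 0, "z": -2.9, "roll": 0},
  ],
)

```text
time: 9.2
ee_pos: [0.5248, 0.0093, 0.1368]
ee_rot: [2.221, -2.221, -0.006]
ft_force: [0.3, 0.2, -3.3]
width: 0.0555
```

>>> arm_command(
  steps=[
    {"claw": 4.5, "x": 0, "y": 0, "z": -0.1, "roll": 0},
    {"claw": 4.5, "x": 0, "y": 0, "z": -0.2, "roll": 0},
    {"claw": 4.5, "x": 0, "y": 0, "z": -0.3, "roll": 0},
    {"claw": 4.5, "x": 0, "y": 0, "z": -0.4, "roll": 0},
    {"claw": 4.5, "x": 0, "y": 0, "z": -0.45, "roll": 0},
    {"claw": 4.5, "x": 0, "y": 0, "z": -0.5, "roll": 0},
    {"claw": 4.5, "x": 0, "y": 0, "z": -0.55, "roll": 0},
    {"claw": 4.5, "x": 0, "y": 0, "z": -0.55, "roll": 0},
    {"claw": 4.5, "x": 0, "y": 0, "z": -0.55, "roll": 0},
    {"claw": 4.5, "x": 0, "y": 0, "z": -0.55, "roll": 0},
  ],
)

```text
time: 10.45
ee_pos: [0.5248, 0.0093, 0.1313]
ee_rot: [2.221, -2.221, -0.006]
ft_force: [-0.7, 0.0, -3.8]
width: 0.0553
```

>>> arm_command(
  steps=[
    {"claw": 4.5, "x": 0, "y": 0, "z": -0.05, "roll": 0},
    {"claw": 4.5, "x": 0, "y": 0, "z": -0.1, "roll": 0},
    {"claw": 4.5, "x": 0, "y": 0, "z": -0.1, "roll": 0},
    {"claw": 4.5, "x": 0, "y": 0, "z": -0.15, "roll": 0},
    {"claw": 4.5, "x": 0, "y": 0, "z": -0.15, "roll": 0},
    {"claw": 4.5, "x": 0, "y": 0, "z": -0.2, "roll": 0},
    {"claw": 4.5, "x": 0, "y": 0, "z": -0.2, "roll": 0},
    {"claw": 4.5, "x": 0, "y": 0, "z": -0.2, "roll": 0},
    {"claw": 4.5, "x": 0, "y": 0, "z": -0.2, "roll": 0},
    {"claw": 4.5, "x": 0, "y": 0, "z": -0.2, "roll": 0},
  ],
)

```text
time: 11.7
ee_pos: [0.5248, 0.0094, 0.1308]
ee_rot: [-2.221, 2.221, 0.005]
ft_force: [-10.8, 1.4, 14.0]
width: 0.0555
```

>>> arm_command(
  steps=[
    {"claw": 4.5, "x": 0, "y": 0, "z": 0.05, "roll": 0},
    {"claw": 4.5, "x": 0, "y": 0, "z": 0.05, "roll": 0},
    {"claw": 6.5, "x": 0, "y": 0, "z": 0.05, "roll": 0},
    {"claw": 7.5, "x": 0, "y": 0, "z": 0.05, "roll": 0},
    {"claw": 8.5, "x": 0, "y": 0, "z": 0.05, "roll": 0},
    {"claw": 8.5, "x": 0, "y": 0, "z": 0.05, "roll": 0},
    {"claw": 8.5, "x": 0, "y": 0, "z": 0.05, "roll": 0},
    {"claw": 8.5, "x": 0, "y": 0, "z": 0.05, "roll": 0},
    {"claw": 8.5, "x": 0, "y": 0, "z": 0.05, "roll": 0},
    {"claw": 8.5, "x": 0, "y": 0, "z": 0.05, "roll": 0},
  ],
)

```text
time: 12.95
ee_pos: [0.5248, 0.0094, 0.1313]
ee_rot: [-2.221, 2.221, 0.005]
ft_force: [0.1, 0.7, 0.6]
width: 0.0845
```

>>> arm_command(
  steps=[
    {"claw": 8.5, "x": -2, "y": 0, "z": 0.1, "roll": 0},
    {"claw": 8.5, "x": -4, "y": 0, "z": 0.3, "roll": 0},
    {"claw": 8.5, "x": -6, "y": 0, "z": 0.5, "roll": 0},
    {"claw": 8.5, "x": -8, "y": 0, "z": 0.5, "roll": 0},
    {"claw": 8.5, "x": -10, "y": 0, "z": 0.5, "roll": 0},
    {"claw": 4, "x": -12, "y": 0, "z": 0.5, "roll": 0},
    {"claw": 0.5, "x": -12, "y": 0, "z": 0.5, "roll": 0},
    {"claw": 0.5, "x": -12, "y": 0, "z": 0.5, "roll": 0},
    {"claw": 0.5, "x": -12, "y": 0, "z": 0.5, "roll": 0},
    {"claw": 0.5, "x": -12, "y": 0, "z": 0.5, "roll": 0},
  ],
)

```text
time: 14.2
ee_pos: [0.4051, 0.0093, 0.1362]
ee_rot: [2.221, -2.221, -0.005]
ft_force: [-0.6, -0.1, -0.3]
width: 0.0387
```

```bash
cat > c.py <<'E'
from m import *
import sys
o=robot.get_obs(); t=o["ee_pos"]; print(np.round(t,4),np.round(o["ft_force"],1),o["width"])
for n in("scene","top"):
    c,p,P,f=cam(n); x,y,z=P[...,0],P[...,1],P[...,2]; save(p,f"pics/{n}{sys.argv[1]}.png")
    R=(x>.45)&(x<.85)&(abs(y-.01)<.1)
    for nm,a,b in(("carton upper",.105,.125),("cheese top",.155,.18)):
        m=R&(z>a)&(z<b)
        if m.sum()>40: rect(big(m),P,n+" "+nm)
E
python3 c.py 5
```

```text
[0.4051 0.0093 0.1362] [-0.6 -0.1 -0.3] 0.03870280587812687
scene carton upper 1648 c [0.6542 0.0088] med [0.6584 0.0028] size [0.12  0.132] ang 0.4 z [0.1111 0.1147 0.1179] x [0.5994 0.7131] y [-0.0558  0.072 ]
scene cheese top 119 c [0.5023 0.0089] med [0.5024 0.0055] size [0.056 0.02 ] ang 89.8 z [0.1603 0.164  0.1663] x [0.4924 0.5122] y [-0.0183  0.0355]
top carton upper 1312 c [0.5761 0.0101] med [0.5838 0.0089] size [0.127 0.128] ang 0.3 z [0.1093 0.1143 0.1195] x [0.5135 0.6379] y [-0.0536  0.0737]
top cheese top 891 c [0.5479 0.0103] med [0.5461 0.0093] size [0.116 0.056] ang 0.3 z [0.1594 0.1641 0.1693] x [0.4909 0.6037] y [-0.0176  0.0363]
```

View pics/scene5.png

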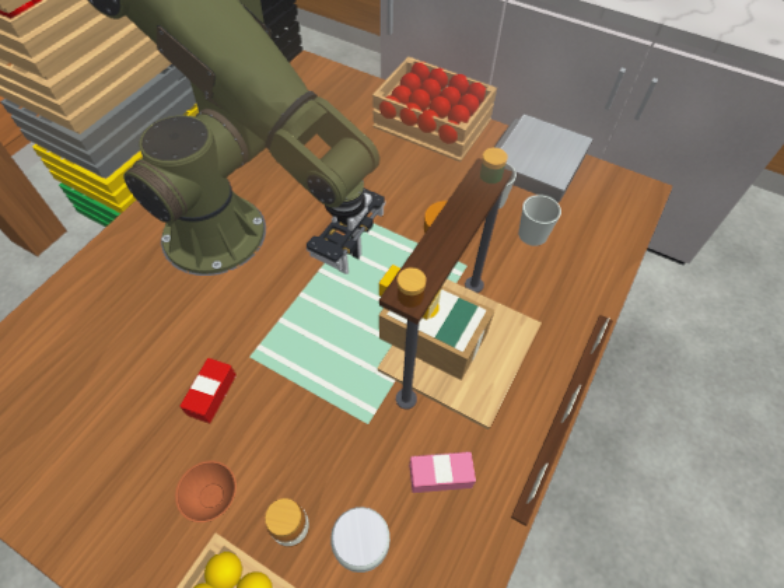

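The cheese sits flat on the front of the carton (390,280): centre x=0.548, y=0.010, square. I'll push its near end about 50 mm with the fingers slightly apart.

>>> arm_command(
  steps=[
    {"claw": 2.5, "x": 2, "y": 0.05, "z": -0.6, "roll": 0},
    {"claw": 2.5, "x": 4.5, "y": 0.05, "z": -0.6, "roll": 0},
    {"claw": 2.5, "x": 6.5, "y": 0.05, "z": -0.6, "roll": 0},
    {"claw": 2.5, "x": 7.5, "y": 0.05, "z": -0.6, "roll": 0},
    {"claw": 2.5, "x": 8.3, "y": 0.05, "z": -0.6, "roll": 0},
    {"claw": 2.5, "x": 9.1, "y": 0.05, "z": -0.6, "roll": 0},
    {"claw": 2.5, "x": 9.9, "y": 0.05, "z": -0.6, "roll": 0},
    {"claw": 2.5, "x": 10.7, "y": 0.05, "z": -0.6, "roll": 0},
    {"claw": 2.5, "x": 11.4, "y": 0.05, "z": -0.6, "roll": 0},
    {"claw": 2.5, "x": 12, "y": 0.05, "z": -0.6, "roll": 0},
  ],
)

```text
time: 15.55
ee_pos: [0.5254, 0.0098, 0.1302]
ee_rot: [2.221, -2.221, -0.005]
ft_force: [-1.1, 0.6, -1.2]
width: 0.0252
```

```bash
python3 c.py 6
```

```text
[0.5254 0.0098 0.1302] [-1.1  0.6 -1.2] 0.0252470974578897
scene carton upper 1238 c [0.6538 0.0095] med [ 0.6724 -0.0139] size [0.132 0.12 ] ang 90.0 z [0.1106 0.1146 0.1179] x [0.5998 0.7132] y [-0.0559  0.0718]
scene cheese top 325 c [0.629  0.0097] med [0.6296 0.0063] size [0.057 0.047] ang 89.8 z [0.1581 0.1638 0.1667] x [0.606 0.652] y [-0.0184  0.0365]
```

The cheese's front end is at 0.6525, so its centre is about 0.595, 18 mm short of the middle but inside tolerance. I'll nudge it 4 mm more, then retreat.

>>> arm_command(
  steps=[
    {"claw": 2.5, "x": 0.2, "y": 0, "z": 0, "roll": 0},
    {"claw": 2.5, "x": 0.4, "y": 0, "z": 0, "roll": 0},
    {"claw": 2.5, "x": 0.4, "y": 0, "z": 0, "roll": 0},
    {"claw": 2.5, "x": -1, "y": 0, "z": 0, "roll": 0},
    {"claw": 2.5, "x": -4, "y": 0, "z": 0.5, "roll": 0},
    {"claw": 2.5, "x": -8, "y": 0, "z": 2, "roll": 0},
    {"claw": 2.5, "x": -13, "y": 0, "z": 5, "roll": 0},
    {"claw": 2.5, "x": -15, "y": 0, "z": 8, "roll": 0},
    {"claw": 2.5, "x": -15, "y": 0, "z": 10, "roll": 0},
    {"claw": 2.5, "x": -15, "y": 0, "z": 10, "roll": 0},
  ],
)

```text
time: 16.9
ee_pos: [0.3762, 0.0098, 0.2315]
ee_rot: [-2.219, 2.219, -0.0]
ft_force: [0.3, -0.3, 0.5]
width: 0.0251
```

```bash
python3 c.py 7
```

```text
[0.3762 0.0098 0.2315] [ 0.3 -0.3  0.5] 0.025119659832495207
scene carton upper 1203 c [0.6542 0.0093] med [ 0.6742 -0.0164] size [0.134 0.12 ] ang 89.8 z [0.1107 0.1146 0.1182] x [0.5997 0.7133] y [-0.0561  0.0727]
scene cheese top 352 c [0.6311 0.01  ] med [0.6321 0.0069] size [0.051 0.058] ang 1.1 z [0.1592 0.164  0.1668] x [0.6065 0.6562] y [-0.0185  0.0369]
top carton upper 1383 c [0.5752 0.0101] med [0.5629 0.0094] size [0.128 0.128] ang 0.3 z [0.1092 0.1146 0.1202] x [0.5132 0.6379] y [-0.0536  0.0735]
top cheese top 661 c [0.5821 0.0094] med [0.581  0.0094] size [0.088 0.054] ang 0.4 z [0.159 0.164 0.169] x [0.5397 0.6242] y [-0.0174  0.0363]
```

View pics/scene7.png

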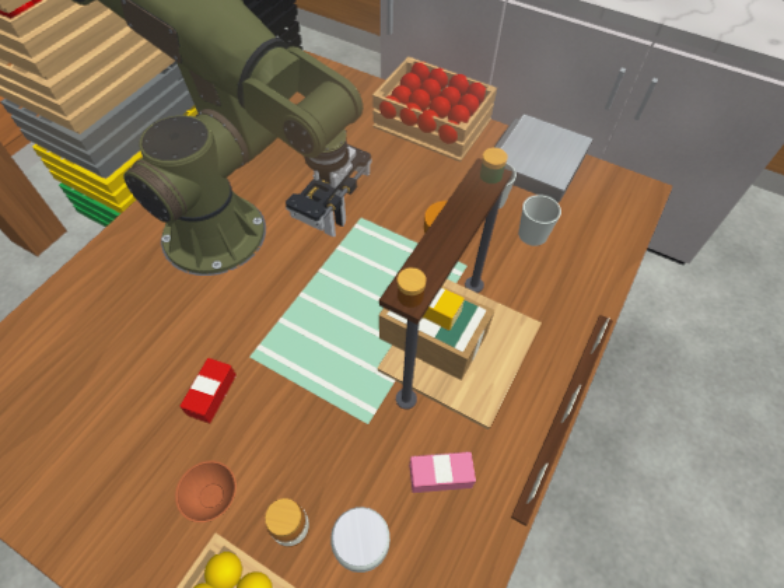

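The cheese spans x 0.540–0.656, so its centre is about 0.598. That is 15 mm short of the carton's middle (limit 30), 0–1 mm off sideways, under 1° from lengthwise, and flat. The picture shows it on the carton at (445,308), the robot clear of it, and the other goods in view where they were.

```bash
python3 -c "
from bench import robot
print(robot.job_done())"
```

```text
the job is handed in; nothing more can be done
None
```

The carton lies flat on its back on the board, label up, with the cheese flat on top of it. I handed the job in at about 17 s of the 58 s allowed; the hand-in gives no verdict.

**What I did:** I tipped the carton with the open fingers near its top. The move interface only turns the tool about the vertical, so I could not lean it under the shelf. Instead I gripped the cheese off-centre, set it down on the front half of the carton under force feedback, let go, and slid it towards the middle.

**Last checks, from both cameras:**

| Check | Measured | Limit |
|---|---|---|
| Carton upper face height | 0.115 m | 0.107–0.123 m |
| Label centre behind the board's front edge | about 68 mm | 30–140 mm |
| Label centre off the midline | about 12 mm | 60 mm |
| Carton off square to the board | under 1° | 15° |
| Cheese off centre lengthwise | about 15 mm, towards the robot | 30 mm |
| Cheese off centre sideways | about 1 mm | 25 mm |
| Cheese off lengthwise | under 1° | 12° |

- **Cheese position:** I stopped it short of the exact middle to keep the gripper clear of the shelf. The shelf hides part of the cheese from each camera, so its length comes from combining the two views.
- **Forces:** The measured force peaked at about 18 N as the cheese touched down. I read it only at the end of each move, so it may have been higher in between.
- **Bystanders and shelf:** I checked these only by eye in the last picture. They looked unmoved, and the tool stayed clear of them by the measured geometry.

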